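Free the back of the picture frame

ROBOT

A 6-joint arm with a two-finger parallel gripper is mounted at the origin on the work surface. World frame = base frame: x ahead of the robot, y to its left, z up, the work surface at z = 0. Lengths are in m, angles in degrees, forces in N, time in s.
With the tool pointing down it reaches from about 0.3 to 0.75 m from the base axis. Payload 8.5 kg.
Tool frame: the origin (TCP) lies midway between the tips of the shut fingers; the grasp point (between the pads) lies 19 mm behind it (env.grasp_offset is the distance from the TCP to the grasp point, in m); z points along the fingers, y is the line along which they close (so a half turn about z gives the same grasp; the last joint's range is limited). The gripper opens to 85 mm and grips with 20 to 120 N. Pads are 22 mm wide; open, the fingers measure 114 mm over their backs; the gripper's body (76 mm by 85 mm) begins 54 mm behind the grasp point. The pads swing forward as they close: fully open they stand 13 mm farther back than shut.
Start: joints at [-81.492, 21.807, 74.336, -0, 83.858, -12.336], TCP at [0.196, -0.514, 0.195] pointing down, gripper open.
Joint ranges: [-178.18, 178.18], [-50.72, 133.34], [12.68, 142.11], [-81.47, 261.47], [9.98, 163.14], [-165.26, 165.26]. Speed limits (degrees/s): [136.94, 136.94, 180, 180, 180, 180].

INTERFACE

Orientations are given as a 3x3 rotation matrix whose columns are the frame's x, y, z axes.
In Python, from rig import env gives the robot as it stands.
- The arm moves only by the tool servo_tool, never from a script. Its argument "deltas" is text: rows parted by semicolons, each of 7 numbers parted by spaces: the opening, from 0 (shut) to 1 (fully open), then the shift along the tool's x, y, z in mm, then the turn, a rotation vector about the tool's x, y, z in rad. A call has 1 to 8 rows; each row shifts and turns the commanded pose from where the row before left it, along the tool's axes as they then stand; what a row does not reach is not made up. A row lasts 1/12 s, in which the tool goes at most 41.7 mm and 7.16 degrees, less where a joint would pass 70% of its speed; a pose out of reach is approached as far as the arm can. A call is refused whole if a number of a shift passes 41.7 or a number of a turn 0.125, either way. A call with a gripper value outside its range is refused whole. The fingers move at their own pace and stop on an object; "newtons" is the grip in N (left out, the last holds). Time passes only in rows, so rows that do not move let the fingers close. It gives the time, the measured TCP pose, the force, the opening and the grip force at its end, in the units of the state.
- env.observe(): the state, without advancing time (a new reading comes with each control period).
- env.get_image(name): name is "side" or "top"; returns a dict with "img" (480x640x3 uint8, red, green, blue), "depth" (480x640 float32, m along the optical axis (not along the pixel's ray), 0 where there is no reading), "camera_matrix" (3x3 intrinsics, pixels), "world_to_cam" (4x4, takes a point from world to camera coordinates). Camera axes: x right, y down, z forward; pixel columns grow to the right and rows downward; lengths in m; the calibration is good to about 2 mm. A picture is of the moment at which its call begins.
- env.close_job(): hands the job in; it is judged then, once.
Trained networks look in a picture, given as the dict that the camera call returned (one of the last four; its "shot" number tells which), for a name from the list of things; names that differ only in an ending like _2 or _b are one class to them, and where a whole thing is asked for, a point or a joint stands for the part that bears it (a point fixed in the world has none). Each returns a list of dicts, best first, with "conf" (0 to 1); they miss things now and then, are a little off and sometimes report something else, mostly with a low value. They report only what shows in the picture. A call takes as long as a camera call. They do not tell look-alikes from the thing itself.
- env.spot_in(name, picture): "bbox" ([centre column, centre row, width, height] in pixels, round what is visible of it).
- env.spot_point(name, picture): "uv" ([column, row] in pixels: a listed point, or the origin of a listed thing).
The state is a dict: "time_s": time; "q": joint angles; "qvel": joint speeds; "joint_efforts": joint torques, N m; "position": TCP position; "tool_rot": TCP orientation; "ft_force": force on the tool from outside, world axes, zero at the start; "wrist_torque": the same for the moment, N m; "grip_width": finger opening in m; "gripper_force": force on a finger pad.
Only numpy, scipy, OpenCV 4.12 (cv2) and the standard library are available. Lean on these libraries where they do the work, as an engineer would, in place of code of your own. Each camera call takes 0.05 s, during which the arm holds its last target. There are 200 camera calls.

TASK

The picture frame lies face down so that its print can be changed. With the fingertips, run lightly along the inside of its two long rails and swing all eight brass turn-buttons off the backing board, the four on each rail ending up all pointing the same way along it. Do not pick anything up or lean hard on the back, and leave the frame, the board, the roll of tape on it and the other things where they are.

Things in the scene. Friction and masses are not known exactly. Their poses are not given: they have to be found in the camera images.
- frame: Black picture frame face down on a grey mat (mat top 3 mm above the table), loose, 1 to 2 kg, 430 mm long (y), 216 wide (x), 22 deep. Origin: centre of its underside, z up, x away from the robot, y to the left, within 21 degrees. Rails 36 mm wide, tops at z = 22 mm; the opening, 358 by 144 mm, holds a board level with the rail tops. Two flat hanging rings, under 5 mm high, on the short rails.
- far_seam (a point): Middle of the seam between board and far rail, on the rail top, at frame (72, 0, 22) mm; axes as the frame's. The far pivots are 22 mm outside it (frame x = 94 mm), at y = +135, +45, -45, -135 mm. A fingertip run along y over the seam, or up to 5 mm to its board side, at 1 to 6 mm above the board, turns each arm it meets to lie along the rail, pointing the way the finger went.
- near_seam (a point): The same for the near rail, at frame (-72, 0, 22) mm; pivots at frame x = -94 mm, y = +135, +45, -45, -135 mm. All 8 turn-buttons are alike: a flat brass arm 12 mm wide with round ends, from its pivot 40 mm inward over the board, 3 mm thick, underside 1 mm above rail and board, with an upright rib 5 mm thick on it, 8 to 38 mm from the pivot, its top 10 mm above the board.
- board: The brown backing board, 140 by 354 by 5 mm, loose in the frame's opening, held down only by the turn-buttons. Origin: centre of its underside, 17 mm above the frame's origin; axes as the frame's.
- tape: A buff roll of tape, 48 mm across, 19 mm high, loose on the board near its middle (up to 10 mm off along x, 60 mm along y). Origin: centre of its underside.
- far1 (a joint): Turn-button on the far rail, first from the left (frame y = +135 mm). Angle in rad, counterclockwise from above: 0 = square across the board; +1.5 = along the rail pointing right (frame -y); -1.5 = along the rail pointing left (frame +y). Off the board beyond 1.08 either way. Pushed by under 2 N at the tip; stays where left; stops at 1.5.
- far2 (a joint): Turn-button on the far rail, second from the left (frame y = +45 mm). Angle in rad, counterclockwise from above: 0 = square across the board; +1.5 = along the rail pointing right (frame -y); -1.5 = along the rail pointing left (frame +y). Off the board beyond 1.08 either way. Pushed by under 2 N at the tip; stays where left; stops at 1.5.
- far3 (a joint): Turn-button on the far rail, third from the left (frame y = -45 mm). Angle in rad, counterclockwise from above: 0 = square across the board; +1.5 = along the rail pointing right (frame -y); -1.5 = along the rail pointing left (frame +y). Off the board beyond 1.08 either way. Pushed by under 2 N at the tip; stays where left; stops at 1.5.
- far4 (a joint): Turn-button on the far rail, last, at the right (frame y = -135 mm). Angle in rad, counterclockwise from above: 0 = square across the board; +1.5 = along the rail pointing right (frame -y); -1.5 = along the rail pointing left (frame +y). Off the board beyond 1.08 either way. Pushed by under 2 N at the tip; stays where left; stops at 1.5.
- near1 (a joint): Turn-button on the near rail, first from the left (frame y = +135 mm). Angle in rad, counterclockwise from above: 0 = square across the board; +1.5 = along the rail pointing left (frame +y); -1.5 = along the rail pointing right (frame -y). Off the board beyond 1.08 either way. Pushed by under 2 N at the tip; stays where left; stops at 1.5.
- near2 (a joint): Turn-button on the near rail, second from the left (frame y = +45 mm). Angle in rad, counterclockwise from above: 0 = square across the board; +1.5 = along the rail pointing left (frame +y); -1.5 = along the rail pointing right (frame -y). Off the board beyond 1.08 either way. Pushed by under 2 N at the tip; stays where left; stops at 1.5.
- near3 (a joint): Turn-button on the near rail, third from the left (frame y = -45 mm). Angle in rad, counterclockwise from above: 0 = square across the board; +1.5 = along the rail pointing left (frame +y); -1.5 = along the rail pointing right (frame -y). Off the board beyond 1.08 either way. Pushed by under 2 N at the tip; stays where left; stops at 1.5.
- near4 (a joint): Turn-button on the near rail, last, at the right (frame y = -135 mm). Angle in rad, counterclockwise from above: 0 = square across the board; +1.5 = along the rail pointing left (frame +y); -1.5 = along the rail pointing right (frame -y). Off the board beyond 1.08 either way. Pushed by under 2 N at the tip; stays where left; stops at 1.5.
- screwdriver: Bystander: a screwdriver, 180 mm long, yellow handle, lying beside the frame's near side. Loose. Origin: on its underside, near its middle.
- cat_black: Bystander: a black sitting-cat figurine, 93 mm tall, 40 mm wide, standing 50 to 90 mm beyond the frame's left end. Loose. Origin: centre of its underside.
- cat_grey: Bystander: a pale grey sitting-cat figurine, 93 mm tall, 40 mm wide, standing 50 to 90 mm beyond the frame's right end. Loose. Origin: centre of its underside.
- vase: Bystander: a black vase, 110 mm tall, 72 mm wide, beyond the far side of the frame. Loose. Origin: centre of its underside.
- mug: Bystander: a white mug, 90 mm tall, 76 mm wide without its handle, beyond the far side of the frame. Loose. Origin: centre of its underside.
- jar: Bystander: a glass jar with a brass cap, 70 mm tall, 60 mm wide, at the back of the table. Loose. Origin: centre of its underside.
There are look-alikes about, which are no part of the job. Leave any black or blue look-alike of the tape alone.

How it is judged (in metres and radians):
At the end, for the whole second after the job is handed in: All eight turn-buttons at least 1.08 rad from square (clear of the board), the four of each rail turned the same way (either way); the board lies in the frame; frame and tape within 25 mm, other things within 20 mm, of their starts; frame, board and tape at rest ((value of joint each of far1, far2, far3, far4 above 1.08 rad or value of joint each of far1, far2, far3, far4 below -1.08 rad) and (value of joint each of near1, near2, near3, near4 above 1.08 rad or value of joint each of near1, near2, near3, near4 below -1.08 rad) and linear speed of each of frame, board, tape below 0.01 m/s and z of board in the frame of frame between 0.014 and 0.02 m and distance of each of frame, tape from where it was at the start of the episode below 0.025 m and distance of each of screwdriver, cat_black, cat_grey, vase, mug, jar from where it was at the start of the episode below 0.02 m); the robot touches nothing.
It fails at once if the frame is lifted or tipped, or slid more than 25 mm (distance of frame from where it was at the start of the episode above 0.025 m or height (world z) of frame above 0.011 m or angle between frame's own z axis and vertical above 0.06 rad).
It fails at once if the backing board is lifted or tipped out of the frame (z of board in the frame of frame above 0.022 m or angle between board's own z axis and vertical above 0.08 rad).
It fails at once if the fingers lean on the board or the frame with more than 20 N (contact force between the fingers and board above 20 N or contact force between the fingers and frame above 20 N).
It fails at once if the roll of tape is lifted off the board or pushed more than 25 mm (distance of tape from where it was at the start of the episode above 0.025 m or height (world z) of tape above 0.032 m).
It fails at once if another thing on the table is moved more than 20 mm, or a cat figurine is tipped (distance of any of screwdriver, cat_black, cat_grey, vase, mug, jar from where it was at the start of the episode above 0.02 m or angle between any of cat_black, cat_grey's own z axis and vertical above 0.3 rad).
It also fails if it takes over 58 s, if anything falls off the work surface, if the arm or the gripper's body presses on something with over 40 N, if the wrist force passes 120 N, or if a joint passes its speed limit or range.

## Working session

There is one attempt and no reset: what is moved stays moved. The work goes in short steps, Python scripts to look and compute and a tool call to move; the robot and the scene stay as the last step left them, time stands still between calls to the robot, and variables do not carry over. Pictures are saved under pics/ and viewed, at most 10 in all, crops included, and the job is handed in when it is done.

Besides the shell and the picture viewer there is one more tool, called by a JSON object that holds its "api" and its "payload". servo_tool: Moves the arm, as the interface text tells. Its arguments: {"type":"object","properties":{"deltas":{"type":"string"},"newtons":{"type":"number"}},"required":["deltas"]}

```bash
mkdir -p pics
cat > h.py <<'E'
import numpy as np, cv2
from rig import env
def ray(p,uv,z):
    K=p["camera_matrix"];T=np.linalg.inv(p["world_to_cam"])
    d=T[:3,:3]@np.linalg.inv(K)@np.array([uv[0],uv[1],1.]);o=T[:3,3]
    return o+d*(z-o[2])/d[2]
def proj(p,X):
    c=p["world_to_cam"]@np.append(X,1);u=p["camera_matrix"]@c[:3];return u[:2]/u[2]
E
python3 - <<'E'
from h import *
for n in("top","side"):
    p=env.get_image(n);cv2.imwrite(f"pics/{n}0.png",p["img"][:,:,::-1])
    for t,z in(("frame",.003),("far_seam",.025),("near_seam",.025),("board",.02),("tape",.025),("far1",.027),("far4",.027),("near1",.027),("near4",.027),("cat_black",0.),("cat_grey",0.),("screwdriver",0.),("vase",0),("mug",0)):
        for r in env.spot_point(t,p)[:2]: print(n,t,round(r["conf"],2),np.round(r["uv"]),np.round(ray(p,r["uv"],z),3))
s=env.observe();print(s["time_s"],s["tool_rot"],s["position"])
E
```

```text
top frame 0.5 [378. 272.] [ 0.541 -0.087  0.003]
top far_seam 0.89 [389. 238.] [ 0.61  -0.111  0.025]
top far_seam 0.25 [362. 305.] [ 0.472 -0.051  0.025]
top near_seam 0.65 [366. 304.] [ 0.473 -0.059  0.025]
top board 0.67 [326. 168.] [0.768 0.017 0.02 ]
top board 0.59 [377. 273.] [ 0.539 -0.083  0.02 ]
top tape 0.68 [211. 330.] [0.428 0.257 0.025]
top tape 0.64 [361. 262.] [ 0.561 -0.05   0.025]Traceback (most recent call last):
  File "<stdin>", line 5, in <module>
ValueError: it knows: board, cat_black, cat_grey, far_seam, frame, jar, mug, near_seam, screwdriver, tape, vase
```

View pics/top0.png

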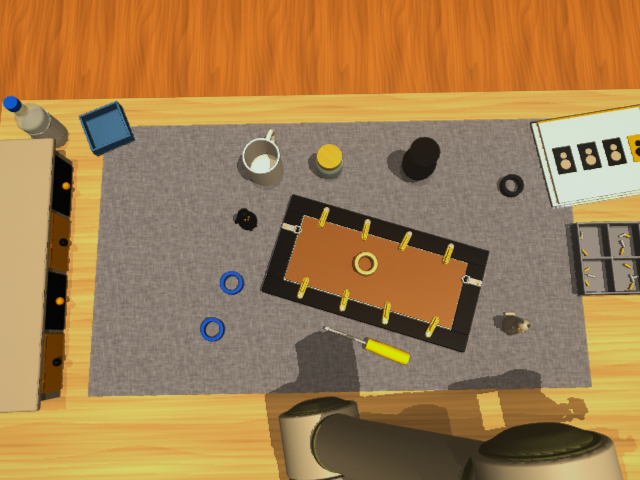

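The top picture shows the frame centred near (376,272), with its left end up. The buff tape is at (365,263). Its look-alikes are blue rings at (231,282) and (212,329) and a black ring at (511,185). The black cat is at (247,219), the grey cat at (515,323) and the screwdriver at (385,348). Next I'll fit the frame pose.

```bash
cat >> h.py <<'E'
def boardfit(p,z=.025):
    hsv=cv2.cvtColor(p["img"],cv2.COLOR_RGB2HSV)
    m=cv2.inRange(hsv,(5,120,60),(16,255,255)); m=cv2.morphologyEx(m,cv2.MORPH_OPEN,np.ones((3,3)))
    n,l,st,c=cv2.connectedComponentsWithStats(m)
    return m,l,st,c
def F2W(c,yaw,x,y): 
    a=np.radians(yaw);return c+np.array([x*np.cos(a)-y*np.sin(a),x*np.sin(a)+y*np.cos(a)])
E
python3 - <<'E'
from h import *
p=env.get_image("top")
m,l,st,c=boardfit(p)
seed=l[285,370]; print(seed,st[seed])
mm=(l==seed).astype(np.uint8)
cn=max(cv2.findContours(mm,0,2)[0],key=cv2.contourArea)[:,0]
W=np.array([ray(p,u,.025)[:2] for u in cn.astype(float)])
r=cv2.minAreaRect((W*1000).astype(np.float32));print("board",r)
yaw=r[2] if r[1][0]<r[1][1] else r[2]-90
# frame outer: dark pixels
g=p["img"].max(2); d=((g<45)).astype(np.uint8)
n,l2,s2,_=cv2.connectedComponentsWithStats(d); k=l2[300,275]; print(k,s2[k])
cn=max(cv2.findContours((l2==k).astype(np.uint8),0,2)[0],key=cv2.contourArea)[:,0]
W=np.array([ray(p,u,.025)[:2] for u in cn.astype(float)]);r2=cv2.minAreaRect((W*1000).astype(np.float32));print("frame",r2)
cen=np.array(r[0])/1000
im=p["img"][:,:,::-1].copy();im=cv2.resize(im[180:370,240:540],None,fx=2.6,fy=2.6,interpolation=cv2.INTER_CUBIC)
def dot(X,col):
    u=(proj(p,X)+.5-[240,180])*2.6-.5;cv2.circle(im,tuple(int(v) for v in np.round(u)),2,col,-1)
for x in(-.072,.072,-.108,.108,-.094,.094):
    for y in(.215,.179,.135,.045,-.045,-.135,-.179,-.215,0):dot([*F2W(cen,yaw,x,y),.025],(0,255,0) if abs(x)==.072 else(255,0,255))
print("cen",cen,"yaw",yaw)
cv2.imwrite("pics/crop1.png",im)
for z in(0.044,):print("tape",ray(p,(365.5,263),z))
for q in ((247,219),(515,323),(425,150),(262,155)):print(q,ray(p,q,.06))
K=p["camera_matrix"];print(K[0,0],np.linalg.inv(p["world_to_cam"])[:3,3])
p=env.get_image("side");cv2.imwrite("pics/side0.png",p["img"][:,:,::-1])
for t,z in(("far_seam",.025),("near_seam",.025),("frame",.003),("tape",.025),("cat_black",.003),("cat_grey",.003),("screwdriver",.003),("vase",.003),("mug",.003)):
    for r in env.spot_point(t,p)[:2]: print(t,round(r["conf"],2),np.round(r["uv"]),np.round(ray(p,r["uv"],z),3))
s=env.observe();print(s["time_s"],s["tool_rot"],s["position"])
E
```

```text
4 [  285   216   182   112 10613]
board ((542.3612060546875, -81.00550842285156), (354.2928161621094, 140.56924438476562), 72.22151184082031)
0 [     0      0    640    480 292080]
frame ((653.9628295898438, 37.97406005859375), (1464.75048828125, 1029.8074951171875), 88.82477569580078)
cen [ 0.54236121 -0.08100551] yaw -17.778488159179688
tape [ 0.55582714 -0.05882832  0.044     ]
(247, 219) [0.64853269 0.18101101 0.06      ]
(515, 323) [ 0.42944165 -0.34677128  0.06      ]
(425, 150) [ 0.78949968 -0.18955823  0.06      ]
(262, 155) [0.7850872  0.15111741 0.06      ]
521.0093686065179 [0.40527966 0.01997157 1.09519739]
far_seam 0.96 [326. 210.] [ 0.608 -0.098  0.025]
far_seam 0.67 [343. 230.] [ 0.557 -0.048  0.025]
near_seam 0.73 [384. 236.] [ 0.464 -0.049  0.025]
frame 0.55 [412. 246.] [ 0.4   -0.054  0.003]
tape 0.89 [343. 228.] [ 0.559 -0.054  0.025]
tape 0.68 [312. 139.] [ 0.705 -0.355  0.025]
cat_black 0.83 [271. 314.] [0.655 0.188 0.003]
cat_grey 0.65 [411. 162.] [ 0.432 -0.351  0.003]
screwdriver 0.6 [412. 245.] [ 0.4   -0.058  0.003]
vase 0.59 [270. 180.] [ 0.773 -0.19   0.003]
vase 0.53 [324. 211.] [ 0.616 -0.116  0.003]
mug 0.79 [224. 290.] [0.767 0.153 0.003]
0.85 [[ 9.34547174e-01  3.55839261e-01  3.38263428e-06]
 [ 3.55839261e-01 -9.34547174e-01 -5.70167851e-06]
 [ 1.13235024e-06  6.53216162e-06 -1.00000000e+00]] [ 0.19570662 -0.51399028  0.19532754]
```

View pics/crop1.png

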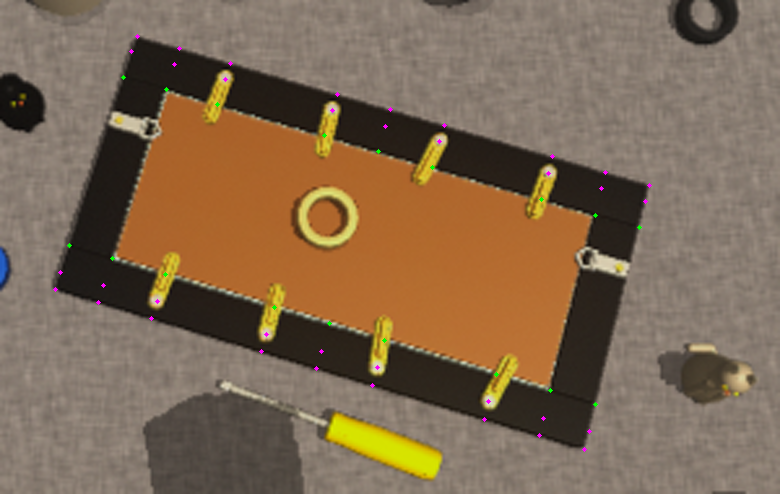

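View pics/side0.png

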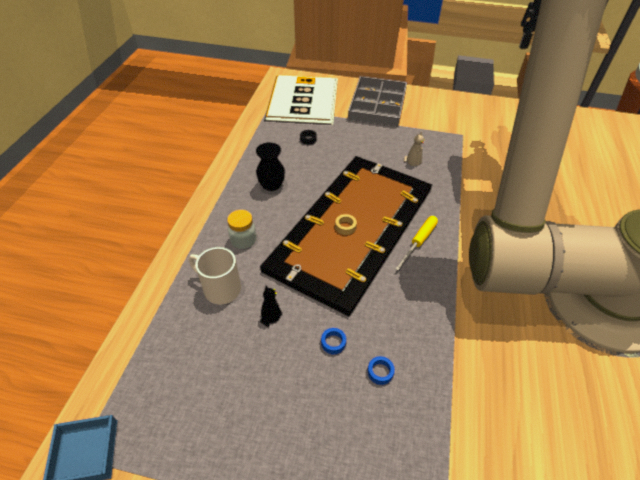

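The overlay fits well: centre (0.542,-0.081), yaw -17.8°, buttons and tape as described. The buff ring in the middle is the tape, and I'm staying clear of it. I'll shut the fingers, align the tool with the frame, then go above the right end of the far seam.

{"api": "servo_tool", "payload": {"deltas": "0 0 0 0 0 0 0.1124; 0 0 0 0 0 0 0.1124; 0 0 0 0 0 0 0.1124; 0 0 0 0 0 0 0.1124; 0 0 0 0 0 0 0.1124; 0 0 0 0 0 0 0.1122; 0 0 0 0 0 0 0; 0 0 0 0 0 0 0", "newtons": 30}}

```text
time_s: 1.52
position: [0.1957, -0.514, 0.1953]
tool_rot: [[0.953, -0.302, -0.0], [-0.302, -0.953, 0.0], [-0.0, -0.0, -1.0]]
ft_force: [-0.8, -0.0, 0.7]
grip_width: -0.0002
gripper_force: 0.0
```

{"api": "servo_tool", "payload": {"deltas": "0 16 -21 0 0 0 0; 0 16 -21 0 0 0 0; 0 16 -21 0 0 0 0; 0 16 -21 0 0 0 0; 0 16 -21 0 0 0 0; 0 16 -21 0 0 0 0; 0 16 -21 0 0 0 0; 0 16 -21 0 0 0 0"}}

```text
time_s: 2.18
position: [0.3699, -0.3922, 0.1954]
tool_rot: [[0.953, -0.302, 0.0], [-0.302, -0.953, -0.0], [0.0, 0.0, -1.0]]
ft_force: [0.5, -0.2, 0.5]
grip_width: 0.0002
gripper_force: 0.0
```

{"api": "servo_tool", "payload": {"deltas": "0 16 -21 0 0 0 0; 0 16 -21 0 0 0 0; 0 16 -21 0 0 0 0; 0 16 -21 0 0 0 0; 0 16 -21 0 0 0 0; 0 16 -21 0 0 0 0; 0 16 -21 0 0 0 0; 0 0 0 0 0 0 0"}}

```text
time_s: 2.85
position: [0.5232, -0.2846, 0.195]
tool_rot: [[0.954, -0.298, 0.001], [-0.298, -0.954, 0.001], [0.001, -0.001, -1.0]]
ft_force: [-1.1, 0.6, 0.9]
grip_width: -0.0
gripper_force: 0.0
```

```bash
cat >> h.py <<'E'
def where():
    s=env.observe();R=s["tool_rot"];d=s["position"][:2]-np.array([.5424,-.0810]);a=np.radians(-17.78)
    print("t",s["time_s"],"frame xy mm",np.round(1000*np.array([d@[np.cos(a),np.sin(a)],d@[-np.sin(a),np.cos(a)]]),1),"z",round(s["position"][2]*1000,1),"yaw",np.degrees(np.arctan2(R[1,0],R[0,0])),"tilt",R[2],s["grip_width"],np.round(s["ft_force"],1))
E
python3 -c "from h import *;where()"
```

```text
t 2.85 frame xy mm [  43.9 -199.8] z 195.0 yaw -17.36337855575674 tilt [ 5.39575199e-04 -1.04495430e-03 -9.99999308e-01] -6.266653216954805e-06 [-1.1  0.6  0.9]
```

{"api": "servo_tool", "payload": {"deltas": "0 13 -13 0 0 0 0.007; 0 13 -13 0 0 0 0; 0 0 0 25 0 0 0; 0 0 0 25 0 0 0; 0 0 0 25 0 0 0; 0 0 0 25 0 0 0; 0 0 0 25 0 0 0; 0 0 0 0 0 0 0"}}

```text
time_s: 3.52
position: [0.5508, -0.2694, 0.0657]
tool_rot: [[0.951, -0.31, -0.007], [-0.31, -0.951, 0.005], [-0.008, -0.003, -1.0]]
ft_force: [0.3, -0.2, -0.4]
grip_width: 0.0001
gripper_force: 0.0
```

```bash
python3 -c "
from h import *
where();p=env.get_image('side');cv2.imwrite('pics/s1.png',cv2.resize(p['img'][140:320,240:480,::-1],None,fx=3,fy=3))"
```

```text
t 3.5167 frame xy mm [  65.5 -176.9] z 65.7 yaw -18.047001252153702 tilt [-0.0083165  -0.00281143 -0.99996147] 0.00012686317870996006 [ 0.3 -0.2 -0.4]
```

View pics/s1.png

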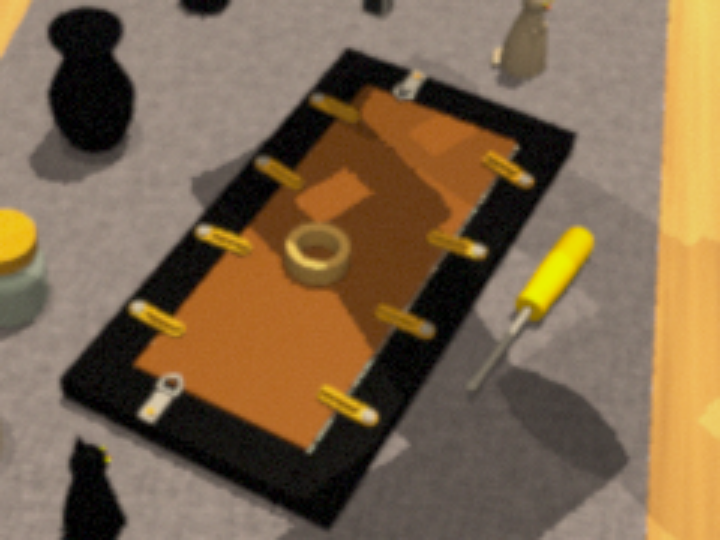

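The crop shows the arm's shadow over the frame but no gripper at the far end, so I'll check the full views.

```bash
python3 -c "
from h import *
where();a=env.get_image('side');b=env.get_image('top')
P=env.observe()['position']
for q in(a,b):print(proj(q,P))
im=np.hstack([a['img'],b['img']])[:,:,::-1];cv2.imwrite('pics/s2.png',cv2.resize(im,(800,300),interpolation=cv2.INTER_AREA))"
```

```text
t 3.5667 frame xy mm [  66.9 -177.3] z 68.5 yaw -18.07329385629691 tilt [-0.00458672 -0.00148849 -0.99998837] 0.0002042411039584947 [0.2 0.2 0.2]
[362.67607162 152.29677936]
[473.65140144 260.13772305]
```

View pics/s2.png

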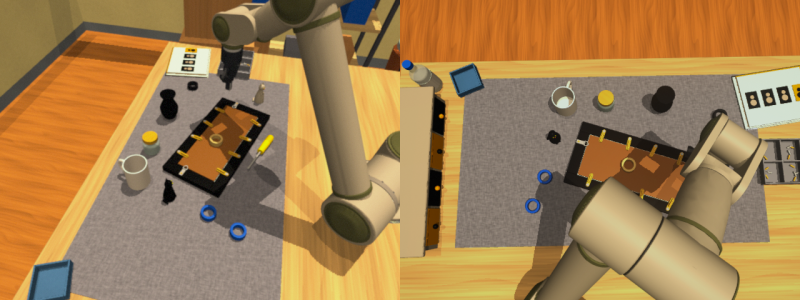

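```bash
python3 -c "
from h import *
where();a=env.get_image('side')
P=env.observe()['position'];u=proj(a,P);print(u,(a['world_to_cam']@np.append(P,1))[2])
print(np.round(a['depth'][130:166:2,352:376:3],3))
im=a['img'][100:190,300:420,::-1];im=cv2.resize(im,None,fx=6,fy=6);im=cv2.convertScaleAbs(im,alpha=2,beta=30)
c=((u-[300,100]+.5)*6).astype(int);cv2.circle(im,tuple(map(int,c)),4,(0,0,255),1);cv2.imwrite('pics/s3.png',im)"
```

```text
t 3.6667 frame xy mm [  68.8 -177.8] z 71.7 yaw -18.12190302321529 tilt [ 1.65933308e-03  6.09688805e-04 -9.99998437e-01] 3.3265494081929273e-06 [ 0.3  0.  -0.2]
[362.5840834  152.10113264] 1.1313632628494141
[[1.312 1.307 1.054 1.047 1.031 1.047 1.07  1.311]
 [1.298 1.303 1.299 1.071 1.04  1.071 1.077 1.311]
 [1.296 1.299 1.297 1.077 1.078 1.079 1.084 1.299]
 [1.288 1.29  1.292 1.084 1.078 1.081 1.089 1.296]
 [1.284 1.284 1.283 1.084 1.085 1.088 1.094 1.281]
 [1.277 1.276 1.279 1.092 1.082 1.09  1.103 1.282]
 [1.272 1.269 1.271 1.271 1.098 1.094 1.273 1.272]
 [1.27  1.266 1.268 1.268 1.269 1.264 1.27  1.268]
 [1.263 1.26  1.263 1.263 1.263 1.264 1.262 1.26 ]
 [1.249 1.255 1.258 1.255 1.254 1.26  1.255 1.257]
 [1.25  1.25  1.25  1.251 1.25  1.246 1.243 1.251]
 [1.243 1.247 1.244 1.243 1.244 1.247 1.245 1.241]
 [1.236 1.24  1.237 1.242 1.237 1.238 1.242 1.241]
 [1.231 1.231 1.233 1.229 1.234 1.235 1.238 1.23 ]
 [1.229 1.193 1.191 1.198 1.229 1.225 1.227 1.227]
 [1.185 1.188 1.183 1.185 1.186 1.19  1.22  1.221]
 [1.182 1.178 1.178 1.185 1.182 1.181 1.181 1.184]
 [1.176 1.18  1.171 1.179 1.176 1.178 1.177 1.179]]
```

View pics/s3.png

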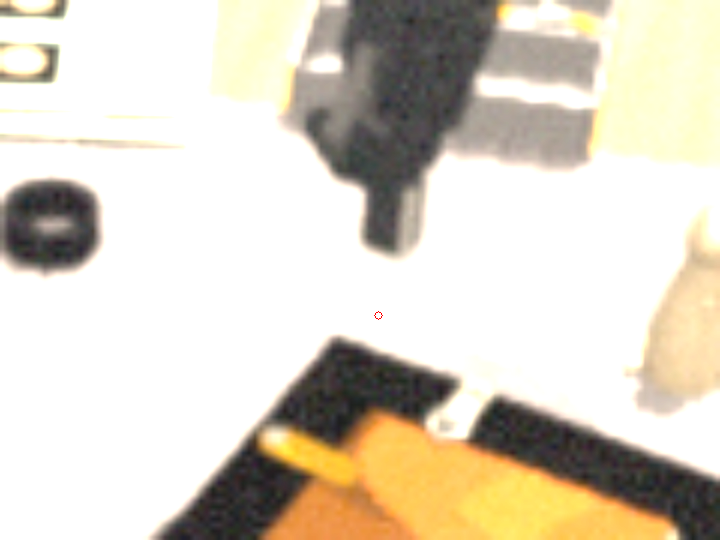

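```bash
python3 -c "
from h import *
where();a=env.get_image('side');K=a['camera_matrix'];T=np.linalg.inv(a['world_to_cam']);print(K[0,0],env.grasp_offset)
s=env.observe();P=s['position'];D=a['depth']
v,u=np.mgrid[120:150,340:390];d=D[120:150,340:390]
X=np.stack([(u-K[0,2])*d/K[0,0],(v-K[1,2])*d/K[1,1],d],-1).reshape(-1,3);X=X@T[:3,:3].T+T[:3,3]
X=X[(d.ravel()>.9)&(d.ravel()<1.15)]
print(P,s['q']);
for z in np.arange(.06,.15,.01):
  k=X[(X[:,2]>=z)&(X[:,2]<z+.01)]
  if len(k):print(round(z,2),len(k),k.min(0).round(3),k.max(0).round(3))
"
```

```text
t 3.7167 frame xy mm [  69.1 -177.8] z 72.2 yaw -18.132322275435886 tilt [ 2.81582399e-03  9.82909979e-04 -9.99995553e-01] -0.0002479241085717994 [0.2 0.3 0.2]
456.30905588789756 0.0187
[ 0.55392542 -0.27135984  0.07229963] [-3.70802945e+01  3.44059761e+01  7.37987029e+01 -1.69905402e-03
  7.16047670e+01  7.10655697e+01]
0.1 7 [ 0.541 -0.272  0.106] [ 0.56  -0.262  0.11 ]
0.11 25 [ 0.539 -0.274  0.111] [ 0.564 -0.256  0.12 ]
0.12 38 [ 0.54  -0.272  0.121] [ 0.564 -0.254  0.13 ]
0.13 36 [ 0.539 -0.274  0.13 ] [ 0.561 -0.256  0.14 ]
0.14 17 [ 0.536 -0.276  0.14 ] [ 0.556 -0.256  0.149]
```

```bash
python3 -c "
from h import *
where();a=env.get_image('side');K=a['camera_matrix'];T=np.linalg.inv(a['world_to_cam'])
D=a['depth'];s=env.observe()
def reg(x0,x1,y0,y1):
  v,u=np.mgrid[y0:y1,x0:x1];d=D[y0:y1,x0:x1]
  X=np.stack([(u-K[0,2])*d/K[0,0],(v-K[1,2])*d/K[1,1],d],-1).reshape(-1,3);X=X[d.ravel()>0];return X@T[:3,:3].T+T[:3,3]
for n,r in (('vase',(250,290,135,195)),('mug',(195,242,245,300)),('cat',(255,285,285,330)),('mat',(300,330,350,360)),('grip',(355,372,134,142)),('jar',(228,255,208,250)),('frame',(300,430,160,300))):
  X=reg(*r);print(n,np.percentile(X,[0.5,50,99.5],axis=0).round(3).tolist())
print(s['q'],s['tool_rot'])
"
```

```text
t 3.7667 frame xy mm [  69.1 -177.7] z 72.3 yaw -18.145231342548875 tilt [ 0.00313669  0.00110582 -0.99999447] 2.3587223681206478e-05 [-0.3 -0.5 -1. ]
vase [[0.719, -0.382, -0.002], [0.771, -0.175, 0.004], [0.879, -0.136, 0.114]]
mug [[0.73, 0.038, -0.001], [0.775, 0.145, 0.045], [0.866, 0.19, 0.094]]
cat [[0.623, 0.116, -0.001], [0.653, 0.194, 0.004], [0.705, 0.223, 0.092]]
mat [[0.523, 0.239, -0.0], [0.551, 0.251, 0.003], [0.579, 0.265, 0.016]]
grip [[0.539, -0.442, -0.002], [0.555, -0.265, 0.117], [0.598, -0.254, 0.137]]
jar [[0.743, -0.085, -0.001], [0.771, 0.028, 0.045], [0.839, 0.045, 0.075]]
frame [[0.359, -0.345, -0.001], [0.51, -0.062, 0.023], [0.7, 0.135, 0.042]]
[-3.70741375e+01  3.44106811e+01  7.38206920e+01 -1.56456707e-03
  7.15889589e+01  7.10777341e+01] [[ 0.95023307 -0.31152997  0.00248629]
 [-0.31152585 -0.95023576 -0.00191108]
 [ 0.00295792  0.00104143 -0.99999508]]
```

The side camera puts the fingertip about 30 mm higher than the reported TCP, while the heights of known objects check out. So I'll go down in small steps and compare both, along with the force.

{"api": "servo_tool", "payload": {"deltas": "0 1 -3 8 0 0 -0.006; 0 0 0 8 0 0 0; 0 0 0 8 0 0 0; 0 0 0 8 0 0 0; 0 0 0 0 0 0 0; 0 0 0 0 0 0 0; 0 0 0 0 0 0 0; 0 0 0 0 0 0 0"}}

```text
time_s: 4.48
position: [0.5553, -0.2683, 0.0387]
tool_rot: [[0.952, -0.306, 0.001], [-0.306, -0.952, -0.0], [0.001, 0.0, -1.0]]
ft_force: [0.1, -0.5, 0.5]
grip_width: 0.0001
gripper_force: 0.0
```

```bash
python3 -c "
from h import *
where();a=env.get_image('side');K=a['camera_matrix']
P=env.observe()['position'];u=proj(a,P);print(u,env.observe()['q'])
im=a['img'][110:200,300:420,::-1];im=cv2.resize(im,None,fx=6,fy=6);im=cv2.convertScaleAbs(im,alpha=2,beta=30)
c=((u-[300,110]+.5)*6).astype(int);cv2.circle(im,tuple(map(int,c)),4,(0,0,255),1);cv2.imwrite('pics/s4.png',im)"
```

```text
t 4.4833 frame xy mm [  69.5 -174.4] z 38.7 yaw -17.843283060059296 tilt [ 7.50657470e-04  2.63176073e-04 -9.99999684e-01] 9.895761308313741e-05 [ 0.1 -0.5  0.5]
[360.8098116  163.35762817] [-3.67704838e+01  3.66000760e+01  7.58379309e+01 -1.65078419e-03
  6.75202622e+01  7.10723112e+01]
```

View pics/s4.png

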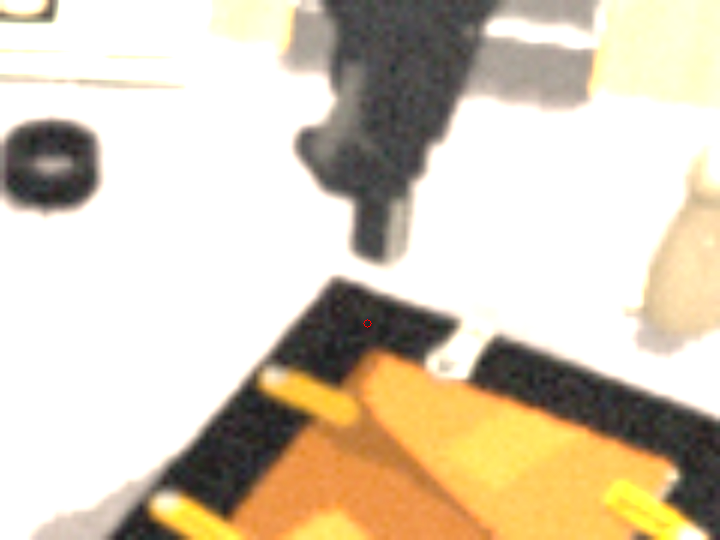

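The offset is constant at about 30–35 mm. I'll find the surface by touch, in small steps with force checks.

{"api": "servo_tool", "payload": {"deltas": "0 0 0 3 0 0 0; 0 0 0 3 0 0 0; 0 0 0 2 0 0 0; 0 0 0 1 0 0 0; 0 0 0 1 0 0 0; 0 0 0 0 0 0 0; 0 0 0 0 0 0 0; 0 0 0 0 0 0 0"}}

```text
time_s: 5.2
position: [0.5551, -0.2682, 0.0284]
tool_rot: [[0.952, -0.306, 0.0], [-0.306, -0.952, -0.0], [0.0, 0.0, -1.0]]
ft_force: [0.6, -0.3, 1.1]
grip_width: 0.0
gripper_force: 0.0
```

{"api": "servo_tool", "payload": {"deltas": "0 0 0 1 0 0 0; 0 0 0 1 0 0 0; 0 0 0 1 0 0 0; 0 0 0 0 0 0 0; 0 0 0 0 0 0 0; 0 0 0 0 0 0 0"}}

```text
time_s: 5.7
position: [0.5551, -0.2681, 0.0254]
tool_rot: [[0.952, -0.306, 0.0], [-0.306, -0.952, -0.0], [0.0, 0.0, -1.0]]
ft_force: [-0.3, 0.0, -0.4]
grip_width: -0.0001
gripper_force: 0.0
```

{"api": "servo_tool", "payload": {"deltas": "0 0 0 0.8 0 0 0; 0 0 0 0 0 0 0; 0 0 0 0.7 0 0 0; 0 0 0 0 0 0 0; 0 0 0 0 0 0 0"}}

```text
time_s: 6.12
position: [0.5551, -0.2681, 0.0238]
tool_rot: [[0.952, -0.306, -0.0], [-0.306, -0.952, 0.0], [-0.0, -0.0, -1.0]]
ft_force: [0.0, 0.8, -0.7]
grip_width: -0.0004
gripper_force: 0.0
```

```bash
python3 -c "
from h import *
where();a=env.get_image('side');b=env.get_image('top')
P=env.observe()['position'];u=proj(a,P);print(u,env.observe()['joint_efforts'])
im=a['img'][110:200,300:420,::-1];im=cv2.resize(im,None,fx=6,fy=6);im=cv2.convertScaleAbs(im,alpha=2,beta=30)
c=((u-[300,110]+.5)*6).astype(int);cv2.circle(im,tuple(map(int,c)),4,(0,0,255),1);cv2.imwrite('pics/s5.png',im)"
```

```text
t 6.1167 frame xy mm [  69.2 -174.3] z 23.8 yaw -17.8427650153007 tilt [-1.04165384e-04 -3.89922124e-06 -9.99999995e-01] -0.0004494531836312689 [ 0.   0.8 -0.7]
[360.4203374  167.94439354] [-1.09175776e-04 -5.45972979e+01 -1.89897341e+01  5.73241618e-05
  3.54872236e-04 -2.83872646e-05]
```

View pics/s5.png

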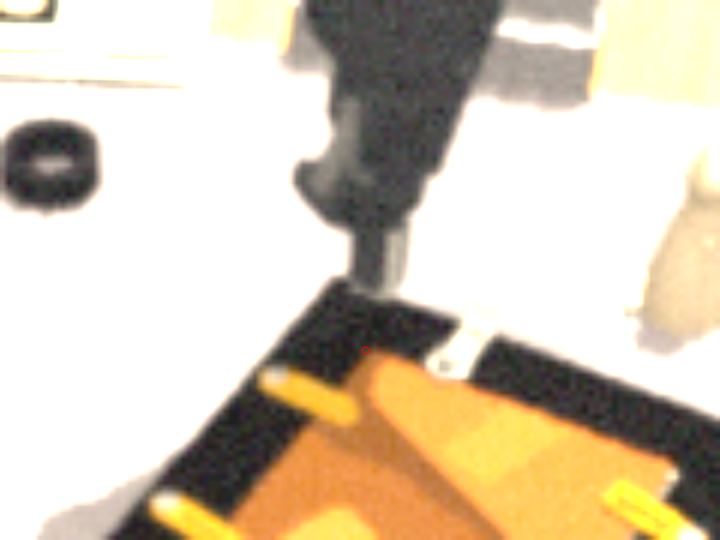

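There is no contact at a nominal 23.8 mm, which agrees with the camera: the tip really is higher. Going further down.

{"api": "servo_tool", "payload": {"deltas": "0 0 0 3 0 0 0; 0 0 0 3 0 0 0; 0 0 0 3 0 0 0; 0 0 0 3 0 0 0; 0 0 0 3 0 0 0; 0 0 0 0 0 0 0; 0 0 0 0 0 0 0; 0 0 0 0 0 0 0"}}

```text
time_s: 6.88
position: [0.5552, -0.2682, 0.0089]
tool_rot: [[0.952, -0.306, 0.0], [-0.306, -0.952, -0.0], [0.0, 0.0, -1.0]]
ft_force: [-0.6, -0.3, -0.7]
grip_width: 0.0001
gripper_force: 0.0
```

```bash
cat >> h.py <<'E'
def tip():
    a=env.get_image('side');K=a['camera_matrix'];T=np.linalg.inv(a['world_to_cam']);D=a['depth']
    P=env.observe()['position'].copy();u=proj(a,P+[0,0,.05]);u0,v0=map(int,u)
    v,w=np.mgrid[v0-15:v0+25,u0-22:u0+22];d=D[v0-15:v0+25,u0-22:u0+22]
    X=np.stack([(w-K[0,2])*d/K[0,0],(v-K[1,2])*d/K[1,1],d],-1).reshape(-1,3)@T[:3,:3].T+T[:3,3]
    k=X[(np.hypot(X[:,0]-P[0],X[:,1]-P[1])<.022)&(X[:,2]>.03)]
    print("tip cloud z low",np.sort(k[:,2])[:8].round(3),"xy",np.median(k,0).round(3),"state",P.round(4))
E
python3 -c "from h import *;where();tip()"
```

```text
t 6.8833 frame xy mm [  69.3 -174.3] z 8.9 yaw -17.842008065657755 tilt [ 1.47739993e-04  3.63030901e-05 -9.99999988e-01] 8.84070069573679e-05 [-0.6 -0.3 -0.7]
tip cloud z low [0.042 0.043 0.045 0.045 0.045 0.047 0.048 0.05 ] xy [ 0.548 -0.257  0.074] state [ 0.5552 -0.2682  0.009 ]
```

{"api": "servo_tool", "payload": {"deltas": "0 0 0 3 0 0 0; 0 0 0 3 0 0 0; 0 0 0 1 0 0 0; 0 0 0 1 0 0 0; 0 0 0 0 0 0 0; 0 0 0 0 0 0 0; 0 0 0 0 0 0 0"}}

```text
time_s: 7.52
position: [0.5551, -0.2681, 0.0009]
tool_rot: [[0.952, -0.306, 0.0], [-0.306, -0.952, -0.0], [0.0, 0.0, -1.0]]
ft_force: [-0.7, 0.2, -0.2]
grip_width: 0.0002
gripper_force: 0.0
```

{"api": "servo_tool", "payload": {"deltas": "0 0 0 1 0 0 0; 0 0 0 0 0 0 0; 0 0 0 1 0 0 0; 0 0 0 0 0 0 0; 0 0 0 0 0 0 0"}}

```text
time_s: 7.93
position: [0.5551, -0.2681, -0.0013]
tool_rot: [[0.952, -0.306, -0.0], [-0.306, -0.952, 0.0], [-0.0, -0.0, -1.0]]
ft_force: [0.6, -0.6, 0.2]
grip_width: -0.0001
gripper_force: 0.0
```

```bash
python3 -c "from h import *;where();tip()"
```

```text
t 7.9333 frame xy mm [  69.2 -174.3] z -1.3 yaw -17.840257224595987 tilt [-1.43607685e-04 -4.18834236e-05 -9.99999989e-01] -5.538596183038773e-05 [ 0.6 -0.6  0.2]
tip cloud z low [0.034 0.035 0.035 0.036 0.036 0.038 0.039 0.039] xy [ 0.548 -0.257  0.065] state [ 0.5551 -0.2681 -0.0012]
```

{"api": "servo_tool", "payload": {"deltas": "0 0 0 1 0 0 0; 0 0 0 0 0 0 0; 0 0 0 1 0 0 0; 0 0 0 0 0 0 0; 0 0 0 1 0 0 0; 0 0 0 0 0 0 0; 0 0 0 0 0 0 0"}}

```text
time_s: 8.57
position: [0.5551, -0.2681, -0.0042]
tool_rot: [[0.952, -0.306, -0.0], [-0.306, -0.952, 0.0], [-0.0, -0.0, -1.0]]
ft_force: [0.6, 0.5, -0.5]
grip_width: 0.0004
gripper_force: 0.0
```

{"api": "servo_tool", "payload": {"deltas": "0 0 0 0.7 0 0 0; 0 0 0 0 0 0 0; 0 0 0 0.7 0 0 0; 0 0 0 0 0 0 0; 0 0 0 0 0 0 0"}}

```text
time_s: 8.98
position: [0.5551, -0.2681, -0.0056]
tool_rot: [[0.952, -0.306, -0.0], [-0.306, -0.952, 0.0], [-0.0, -0.0, -1.0]]
ft_force: [0.2, 0.2, -0.6]
grip_width: 0.0001
gripper_force: 0.0
```

```bash
python3 -c "from h import *;where();tip()"
```

```text
t 8.9833 frame xy mm [  69.2 -174.3] z -5.6 yaw -17.838771299336354 tilt [-5.77082292e-05 -7.51459300e-07 -9.99999998e-01] 5.71191786616212e-05 [ 0.2  0.2 -0.6]
tip cloud z low [0.03  0.03  0.03  0.031 0.031 0.033 0.033 0.033] xy [ 0.548 -0.256  0.06 ] state [ 0.5551 -0.2681 -0.0056]
```

{"api": "servo_tool", "payload": {"deltas": "0 0 0 0.7 0 0 0; 0 0 0 0 0 0 0; 0 0 0 0.7 0 0 0; 0 0 0 0 0 0 0; 0 0 0 0 0 0 0"}}

```text
time_s: 9.45
position: [0.5551, -0.2681, -0.007]
tool_rot: [[0.952, -0.306, -0.0], [-0.306, -0.952, 0.0], [-0.0, -0.0, -1.0]]
ft_force: [-0.1, 0.9, 0.5]
grip_width: 0.0002
gripper_force: 0.0
```

{"api": "servo_tool", "payload": {"deltas": "0 0 0 0.5 0 0 0; 0 0 0 0 0 0 0; 0 0 0 0.5 0 0 0; 0 0 0 0 0 0 0; 0 0 0 0 0 0 0"}}

```text
time_s: 9.87
position: [0.5551, -0.2681, -0.008]
tool_rot: [[0.952, -0.306, -0.0], [-0.306, -0.952, 0.0], [-0.0, -0.0, -1.0]]
ft_force: [0.1, 0.4, 0.2]
grip_width: 0.0001
gripper_force: 0.0
```

{"api": "servo_tool", "payload": {"deltas": "0 0 0 0.5 0 0 0; 0 0 0 0 0 0 0; 0 0 0 0.5 0 0 0; 0 0 0 0 0 0 0; 0 0 0 0 0 0 0"}}

```text
time_s: 10.28
position: [0.5551, -0.2681, -0.009]
tool_rot: [[0.952, -0.306, -0.0], [-0.306, -0.952, 0.0], [-0.0, -0.0, -1.0]]
ft_force: [-0.6, -0.3, 0.3]
grip_width: -0.0
gripper_force: 0.0
```

```bash
python3 -c "from h import *;where();tip()"
```

```text
t 10.2833 frame xy mm [  69.2 -174.3] z -9.0 yaw -17.842184412750303 tilt [-7.49518714e-05 -5.52108838e-05 -9.99999996e-01] -1.8332603329775027e-06 [-0.6 -0.3  0.3]
tip cloud z low [0.031 0.032 0.032 0.032 0.034 0.034 0.035 0.035] xy [ 0.548 -0.257  0.058] state [ 0.5551 -0.2681 -0.009 ]
```

{"api": "servo_tool", "payload": {"deltas": "0 0 0 0.5 0 0 0; 0 0 0 0 0 0 0; 0 0 0 0.5 0 0 0; 0 0 0 0 0 0 0; 0 0 0 0 0 0 0"}}

```text
time_s: 10.75
position: [0.5551, -0.2681, -0.01]
tool_rot: [[0.952, -0.306, -0.0], [-0.306, -0.952, 0.0], [-0.0, -0.0, -1.0]]
ft_force: [0.5, 0.1, -0.1]
grip_width: 0.0002
gripper_force: 0.0
```

{"api": "servo_tool", "payload": {"deltas": "0 0 0 0.5 0 0 0; 0 0 0 0 0 0 0; 0 0 0 0.4 0 0 0; 0 0 0 0 0 0 0; 0 0 0 0 0 0 0"}}

```text
time_s: 11.17
position: [0.5551, -0.2681, -0.0109]
tool_rot: [[0.952, -0.306, 0.0], [-0.306, -0.952, -0.0], [0.0, 0.0, -1.0]]
ft_force: [1.0, 0.2, -0.1]
grip_width: -0.0
gripper_force: 0.0
```

```bash
sed -i 's/X\[:,2\]>.03)/X[:,2]>.0265)/' h.py; python3 -c "from h import *;where();tip()"
```

```text
t 11.1667 frame xy mm [  69.2 -174.3] z -10.9 yaw -17.84166216672823 tilt [ 6.27131782e-05  1.28509709e-05 -9.99999998e-01] -2.950475953345857e-06 [ 1.   0.2 -0.1]
tip cloud z low [0.027 0.027 0.027 0.027 0.027 0.027 0.028 0.028] xy [ 0.547 -0.257  0.054] state [ 0.5551 -0.2681 -0.0109]
```

{"api": "servo_tool", "payload": {"deltas": "0 0 0 0.5 0 0 0; 0 0 0 0 0 0 0; 0 0 0 0.4 0 0 0; 0 0 0 0 0 0 0; 0 0 0 0 0 0 0"}}

```text
time_s: 11.63
position: [0.5551, -0.2682, -0.0109]
tool_rot: [[0.952, -0.306, 0.0], [-0.306, -0.952, -0.0], [0.0, 0.0, -1.0]]
ft_force: [-2.7, 1.8, 8.0]
grip_width: -0.0
gripper_force: 4.0
```

{"api": "servo_tool", "payload": {"deltas": "0 0 0 0.5 0 0 0; 0 0 0 0 0 0 0; 0 0 0 0.4 0 0 0; 0 0 0 0 0 0 0; 0 0 0 0 0 0 0"}}

```text
time_s: 12.05
position: [0.5552, -0.2682, -0.011]
tool_rot: [[0.952, -0.306, 0.001], [-0.306, -0.952, -0.001], [0.001, 0.001, -1.0]]
ft_force: [-4.6, 3.2, 15.2]
grip_width: -0.0001
gripper_force: 7.4
```

```bash
python3 -c "
from h import *
where()
a=env.get_image('side')
P=env.observe()['position'];R=10
im=a['img'][120:190,310:410,::-1];im=cv2.resize(im,None,fx=8,fy=8,interpolation=cv2.INTER_CUBIC);im=cv2.convertScaleAbs(im,alpha=2.5,beta=40)
for z in(.025,.035,.045):
  for dx,dy in((-11,14.5),(-11,-14.5),(11,14.5)):
    X=np.append(F2W(P[:2],-17.84,dx/1e3,dy/1e3),z);c=((proj(a,X)-[310,120]+.5)*8).astype(int);cv2.circle(im,tuple(map(int,c)),2,(0,0,255) if z==.025 else (0,255,0),-1)
cv2.imwrite('pics/s6.png',im)"
```

```text
t 12.05 frame xy mm [  69.3 -174.3] z -11.0 yaw -17.831985562315886 tilt [ 9.56630285e-04  5.09846648e-04 -9.99999412e-01] -0.00014543918700062655 [-4.6  3.2 15.2]
```

View pics/s6.png

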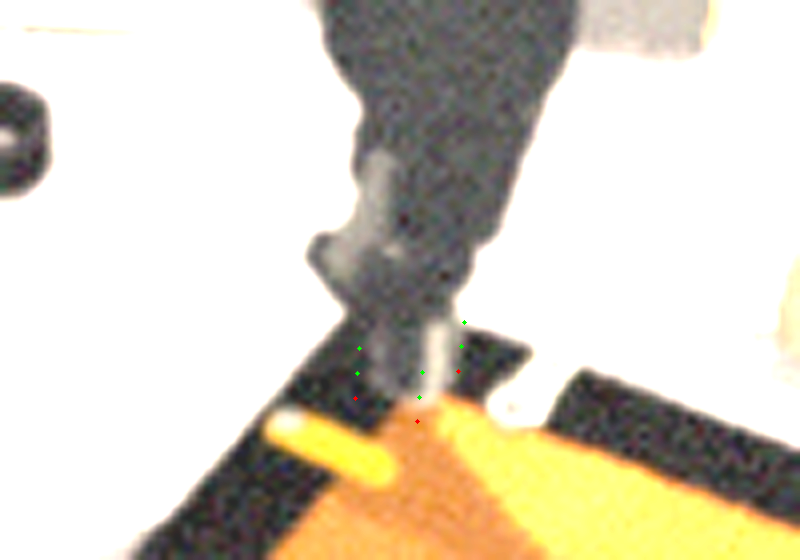

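Contact with the board and rail at a nominal -10.9 mm, so the true tip is 36 mm above the reported TCP. I'm lifting straight away to about 3 mm above the board.

{"api": "servo_tool", "payload": {"deltas": "0 0 0 -2 0 0 0; 0 0 0 -2.8 0 0 0; 0 0 0 0 0 0 0; 0 0 0 0 0 0 0"}}

```text
time_s: 12.43
position: [0.5551, -0.2681, -0.008]
tool_rot: [[0.952, -0.306, 0.0], [-0.306, -0.952, -0.0], [0.0, -0.0, -1.0]]
ft_force: [0.9, 0.4, 0.4]
grip_width: 0.0001
gripper_force: 0.0
```

```bash
python3 -c "from h import *;where()"
```

```text
t 12.4333 frame xy mm [  69.3 -174.3] z -8.0 yaw -17.841760382983406 tilt [ 6.79635933e-05 -4.44074940e-06 -9.99999998e-01] 0.00011291205428038453 [0.9 0.4 0.4]
```

{"api": "servo_tool", "payload": {"deltas": "0 0 -8 0 0 0 0; 0 0 -8 0 0 0 0; 0 0 -8 0 0 0 0; 0 0 -8 0 0 0 0; 0 0 -8 0 0 0 0; 0 0 -8 0 0 0 0; 0 0 -8 0 0 0 0; 0 0 -8 0 0 0 0"}}

```text
time_s: 13.1
position: [0.5751, -0.2065, -0.0076]
tool_rot: [[0.952, -0.306, 0.001], [-0.306, -0.952, -0.0], [0.001, 0.0, -1.0]]
ft_force: [0.3, -2.6, 2.6]
grip_width: 0.0003
gripper_force: 1.5
```

```bash
python3 -c "
from h import *
where();p=env.get_image('side');cv2.imwrite('pics/s7.png',cv2.resize(p['img'][130:310,240:480,::-1],None,fx=3,fy=3))"
```

```text
t 13.1 frame xy mm [  69.5 -109.6] z -7.6 yaw -17.838069383230142 tilt [ 6.81673265e-04  2.66740439e-04 -9.99999732e-01] 0.00027527067389843433 [ 0.3 -2.6  2.6]
```

View pics/s7.png

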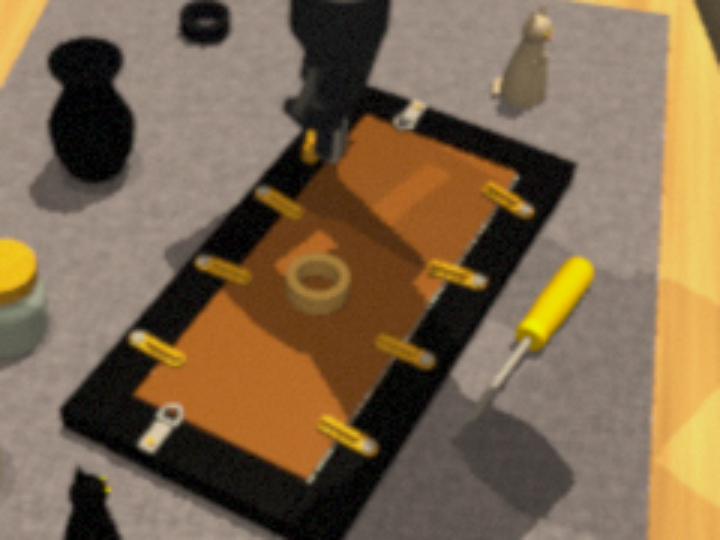

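The first far button has swung along the rail in the direction of travel, and the frame hasn't moved. Continuing the sweep; I've used my ten pictures, so later checks are numeric.

{"api": "servo_tool", "payload": {"deltas": "0 0 -9 0 0 0 0; 0 0 -9 0 0 0 0; 0 0 -9 0 0 0 0; 0 0 -9 0 0 0 0; 0 0 -9 0 0 0 0; 0 0 -9 0 0 0 0; 0 0 -9 0 0 0 0; 0 0 -9 0 0 0 0"}}

```text
time_s: 13.82
position: [0.5973, -0.1382, -0.0076]
tool_rot: [[0.952, -0.306, 0.001], [-0.306, -0.952, -0.001], [0.001, 0.001, -1.0]]
ft_force: [0.3, -4.5, 3.2]
grip_width: -0.0008
gripper_force: 2.2
```

{"api": "servo_tool", "payload": {"deltas": "0 0 -9 0 0 0 0; 0 0 -9 0 0 0 0; 0 0 -9 0 0 0 0; 0 0 -9 0 0 0 0; 0 0 -9 0 0 0 0; 0 0 -9 0 0 0 0; 0 0 -9 0 0 0 0; 0 0 -9 0 0 0 0"}}

```text
time_s: 14.48
position: [0.6189, -0.0692, -0.008]
tool_rot: [[0.952, -0.306, -0.001], [-0.306, -0.952, 0.0], [-0.001, 0.0, -1.0]]
ft_force: [-2.1, -0.9, -0.2]
grip_width: -0.0001
gripper_force: 1.0
```

```bash
python3 -c "from h import *;where()"
```

```text
t 14.4833 frame xy mm [69.2 34.6] z -8.0 yaw -17.83487262270879 tilt [-5.95549717e-04  1.58335745e-04 -9.99999810e-01] -6.882364585126521e-05 [-2.1 -0.9 -0.2]
```

{"api": "servo_tool", "payload": {"deltas": "0 0 -9 0 0 0 0; 0 0 -9 0 0 0 0; 0 0 -9 0 0 0 0; 0 0 -9 0 0 0 0; 0 0 -9 0 0 0 0; 0 0 -9 0 0 0 0; 0 0 -9 0 0 0 0; 0 0 -9 0 0 0 0"}}

```text
time_s: 15.15
position: [0.6409, -0.0004, -0.0082]
tool_rot: [[0.952, -0.306, -0.001], [-0.306, -0.952, 0.0], [-0.001, -0.0, -1.0]]
ft_force: [0.5, 0.3, -0.6]
grip_width: 0.0005
gripper_force: 0.0
```

{"api": "servo_tool", "payload": {"deltas": "0 0 -9 0 0 0 0; 0 0 -9 0 0 0 0; 0 0 -9 0 0 0 0; 0 0 -9 0 0 0 0; 0 0 -9 0 0 0 0; 0 0 -9 0 0 0 0; 0 0 -9 0 0 0 0; 0 0 0 0 0 0 0"}}

```text
time_s: 15.82
position: [0.6603, 0.0606, -0.0081]
tool_rot: [[0.952, -0.305, -0.0], [-0.305, -0.952, 0.001], [-0.001, -0.001, -1.0]]
ft_force: [0.5, -0.1, -0.8]
grip_width: 0.0001
gripper_force: 0.1
```

{"api": "servo_tool", "payload": {"deltas": "0 0 0 -15 0 0 0; 0 0 0 -20 0 0 0; 0 0 0 -15 0 0 0; 0 -20 0 0 0 0 0; 0 -30 0 0 0 0 0; 0 -30 0 0 0 0 0; 0 -30 0 0 0 0 0; 0 0 0 0 0 0 0"}}

```text
time_s: 16.48
position: [0.55, 0.094, 0.0417]
tool_rot: [[0.952, -0.305, -0.006], [-0.305, -0.952, 0.001], [-0.006, 0.001, -1.0]]
ft_force: [1.7, 0.7, -0.3]
grip_width: 0.0003
gripper_force: 0.0
```

```bash
cat >> h.py <<'E'
def frm():
    p=env.get_image("top");m,l,st,c=boardfit(p)
    u=proj(p,[.5424,-.081,.025]);hsv=cv2.cvtColor(p["img"],cv2.COLOR_RGB2HSV)
    br=cv2.inRange(hsv,(18,120,70),(32,255,255))
    for s in(1,-1):
        for y in(135,45,-45,-135):
            o=[]
            # score of yellow along arm directions, angle from inward toward +y
            for a in np.radians(np.arange(-90,91,10)):
                t=0
                for r in np.arange(10,38,2): 
                    v=proj(p,[*F2W(np.array([.5424,-.081]),-17.78,(s*(94-r*np.cos(a)))/1e3,(y+r*np.sin(a))/1e3),.033]);t+=br[int(round(v[1])),int(round(v[0]))]>0
                o.append(t)
            print("far" if s>0 else "near",y,"dir to +y",np.arange(-90,91,10)[np.argmax(o)],max(o),o)
E
python3 -c "from h import *;where();frm()"
```

```text
t 16.4833 frame xy mm [-46.2 168.9] z 41.7 yaw -17.74739675875682 tilt [-5.75525227e-03  8.46209608e-04 -9.99983080e-01] 0.00027400174869513427 [ 1.7  0.7 -0.3]
far 135 dir to +y 80 14 [np.int64(0), np.int64(0), np.int64(0), np.int64(0), np.int64(0), np.int64(0), np.int64(0), np.int64(0), np.int64(0), np.int64(2), np.int64(4), np.int64(2), np.int64(2), np.int64(2), np.int64(5), np.int64(5), np.int64(13), np.int64(14), np.int64(5)]
far 45 dir to +y 70 14 [np.int64(0), np.int64(0), np.int64(0), np.int64(0), np.int64(0), np.int64(0), np.int64(0), np.int64(0), np.int64(0), np.int64(0), np.int64(0), np.int64(0), np.int64(1), np.int64(2), np.int64(5), np.int64(11), np.int64(14), np.int64(14), np.int64(5)]
far -45 dir to +y 70 14 [np.int64(0), np.int64(0), np.int64(0), np.int64(0), np.int64(0), np.int64(0), np.int64(0), np.int64(0), np.int64(0), np.int64(0), np.int64(1), np.int64(1), np.int64(2), np.int64(2), np.int64(4), np.int64(11), np.int64(14), np.int64(14), np.int64(6)]
far -135 dir to +y 60 14 [np.int64(0), np.int64(0), np.int64(0), np.int64(0), np.int64(0), np.int64(0), np.int64(0),
[... 559 characters left out ...]
, np.int64(11), np.int64(14), np.int64(14), np.int64(7), np.int64(3), np.int64(2), np.int64(0), np.int64(0), np.int64(0), np.int64(0), np.int64(0)]
near -45 dir to +y 0 14 [np.int64(0), np.int64(0), np.int64(0), np.int64(0), np.int64(0), np.int64(0), np.int64(0), np.int64(3), np.int64(6), np.int64(14), np.int64(14), np.int64(14), np.int64(6), np.int64(3), np.int64(2), np.int64(1), np.int64(0), np.int64(0), np.int64(0)]
near -135 dir to +y -20 14 [np.int64(0), np.int64(0), np.int64(0), np.int64(0), np.int64(0), np.int64(2), np.int64(5), np.int64(14), np.int64(14), np.int64(14), np.int64(6), np.int64(4), np.int64(2), np.int64(0), np.int64(0), np.int64(0), np.int64(0), np.int64(0), np.int64(0)]
```

Far rail done, all four at about 75° towards +y. Now the near rail: align at x = -69.5 and descend.

{"api": "servo_tool", "payload": {"deltas": "0 -14 0 0 0 0 0; 0 -14 0 0 0 0 0; 0 0 0 0 0 0 0; 0 0 0 0 0 0 0; 0 0 0 0 0 0 0; 0 0 0 0 0 0 0; 0 0 0 0 0 0 0; 0 0 0 0 0 0 0"}}

```text
time_s: 17.2
position: [0.5293, 0.1005, 0.042]
tool_rot: [[0.952, -0.307, 0.0], [-0.307, -0.952, -0.0], [0.0, -0.0, -1.0]]
ft_force: [0.3, -0.2, 0.2]
grip_width: -0.0
gripper_force: 0.0
```

```bash
python3 -c "from h import *;where()"
```

```text
t 17.2 frame xy mm [-67.9 168.8] z 42.0 yaw -17.85585396278062 tilt [ 1.22453279e-04 -2.48994695e-05 -9.99999992e-01] -3.384157373668704e-05 [ 0.3 -0.2  0.2]
```

{"api": "servo_tool", "payload": {"deltas": "0 -1.6 -5 0 0 0 0; 0 0 0 10 0 0 0; 0 0 0 12 0 0 0; 0 0 0 10 0 0 0; 0 0 0 6 0 0 0; 0 0 0 2 0 0 0; 0 0 0 0 0 0 0; 0 0 0 0 0 0 0"}}

```text
time_s: 17.87
position: [0.529, 0.1059, 0.0022]
tool_rot: [[0.952, -0.306, 0.0], [-0.306, -0.952, 0.0], [0.0, -0.0, -1.0]]
ft_force: [-0.5, 0.4, -0.5]
grip_width: -0.0001
gripper_force: 0.0
```

{"api": "servo_tool", "payload": {"deltas": "0 0 0 3 0 0 0; 0 0 0 3 0 0 0; 0 0 0 2 0 0 0; 0 0 0 2 0 0 0; 0 0 0 0 0 0 0; 0 0 0 0 0 0 0; 0 0 0 0 0 0 0"}}

```text
time_s: 18.45
position: [0.5289, 0.1059, -0.0078]
tool_rot: [[0.952, -0.306, 0.0], [-0.306, -0.952, -0.0], [0.0, -0.0, -1.0]]
ft_force: [-0.0, 0.9, 0.7]
grip_width: -0.0004
gripper_force: 0.0
```

```bash
python3 -c "from h import *;where()"
```

```text
t 18.45 frame xy mm [-70.  173.9] z -7.8 yaw -17.840019669851785 tilt [ 6.63091871e-05 -1.06616220e-05 -9.99999998e-01] -0.00040063295658103015 [-0.   0.9  0.7]
```

{"api": "servo_tool", "payload": {"deltas": "0 0 9 0 0 0 0; 0 0 9 0 0 0 0; 0 0 9 0 0 0 0; 0 0 9 0 0 0 0; 0 0 9 0 0 0 0; 0 0 9 0 0 0 0; 0 0 9 0 0 0 0; 0 0 9 0 0 0 0"}}

```text
time_s: 19.12
position: [0.5065, 0.0363, -0.0079]
tool_rot: [[0.952, -0.306, 0.0], [-0.306, -0.952, -0.0], [0.0, 0.0, -1.0]]
ft_force: [0.2, 0.1, 0.4]
grip_width: 0.0004
gripper_force: 0.2
```

{"api": "servo_tool", "payload": {"deltas": "0 0 9 0 0 0 0; 0 0 9 0 0 0 0; 0 0 9 0 0 0 0; 0 0 9 0 0 0 0; 0 0 9 0 0 0 0; 0 0 9 0 0 0 0; 0 0 9 0 0 0 0; 0 0 9 0 0 0 0"}}

```text
time_s: 19.78
position: [0.4844, -0.0317, -0.0077]
tool_rot: [[0.952, -0.306, -0.0], [-0.306, -0.952, 0.0], [-0.0, -0.0, -1.0]]
ft_force: [-0.1, 2.4, 2.6]
grip_width: 0.0002
gripper_force: 1.8
```

```bash
python3 -c "from h import *;where()"
```

```text
t 19.7833 frame xy mm [-70.3  29.2] z -7.7 yaw -17.843864450784782 tilt [-1.56722305e-04 -3.42834597e-04 -9.99999929e-01] 0.000177937121481451 [-0.1  2.4  2.6]
```

{"api": "servo_tool", "payload": {"deltas": "0 0 9 0 0 0 0; 0 0 9 0 0 0 0; 0 0 9 0 0 0 0; 0 0 9 0 0 0 0; 0 0 9 0 0 0 0; 0 0 9 0 0 0 0; 0 0 9 0 0 0 0; 0 0 9 0 0 0 0"}}

```text
time_s: 20.45
position: [0.4624, -0.1003, -0.0078]
tool_rot: [[0.952, -0.307, 0.0], [-0.307, -0.952, 0.0], [-0.0, -0.0, -1.0]]
ft_force: [-1.0, 2.5, 0.4]
grip_width: -0.0003
gripper_force: 1.6
```

{"api": "servo_tool", "payload": {"deltas": "0 0 9 0 0 0 0; 0 0 9 0 0 0 0; 0 0 9 0 0 0 0; 0 0 9 0 0 0 0; 0 0 9 0 0 0 0; 0 0 9 0 0 0 0; 0 0 9 0 0 0 0; 0 0 9 0 0 0 0"}}

```text
time_s: 21.12
position: [0.4402, -0.1692, -0.008]
tool_rot: [[0.952, -0.306, -0.0], [-0.306, -0.952, -0.0], [-0.0, 0.0, -1.0]]
ft_force: [-0.2, 0.7, 0.1]
grip_width: -0.0001
gripper_force: 0.0
```

{"api": "servo_tool", "payload": {"deltas": "0 0 9 0 0 0 0; 0 0 9 0 0 0 0; 0 0 9 0 0 0 0; 0 0 9 0 0 0 0; 0 0 9 0 0 0 0; 0 0 9 0 0 0 0; 0 0 4 0 0 0 0; 0 0 0 0 0 0 0"}}

```text
time_s: 21.78
position: [0.4227, -0.2246, -0.008]
tool_rot: [[0.952, -0.307, 0.0], [-0.307, -0.952, -0.001], [0.0, 0.0, -1.0]]
ft_force: [-0.3, 0.4, 0.5]
grip_width: -0.0002
gripper_force: 0.0
```

{"api": "servo_tool", "payload": {"deltas": "0 0 0 -15 0 0 0; 0 0 0 -30 0 0 0; 0 0 0 -30 0 0 0; 0 0 0 -30 0 0 0; 0 0 0 -30 0 0 0; 0 0 0 -30 0 0 0; 0 0 0 -30 0 0 0; 0 0 0 0 0 0 0"}}

```text
time_s: 22.45
position: [0.4246, -0.2247, 0.1924]
tool_rot: [[0.952, -0.306, 0.007], [-0.306, -0.952, -0.007], [0.009, 0.004, -1.0]]
ft_force: [-0.5, -0.2, 0.6]
grip_width: -0.0002
gripper_force: 0.0
```

{"api": "servo_tool", "payload": {"deltas": "0 -16 20 0 0 0 0; 0 -16 20 0 0 0 0; 0 -16 20 0 0 0 0; 0 -16 20 0 0 0 0; 0 -16 20 0 0 0 0; 0 -16 20 0 0 0 0; 0 -16 20 0 0 0 0; 0 0 0 0 0 0 0"}}

```text
time_s: 23.12
position: [0.2709, -0.324, 0.1867]
tool_rot: [[0.951, -0.309, -0.001], [-0.309, -0.951, -0.0], [-0.001, 0.001, -1.0]]
ft_force: [0.4, 0.0, -1.6]
grip_width: -0.0001
gripper_force: 0.0
```

```bash
cat > chk.py <<'E'
from h import *
where();frm()
p=env.get_image("top");m,l,st,c=boardfit(p);k=l[tuple(np.round(proj(p,[.53,-.09,.025])).astype(int)[::-1])]
cn=max(cv2.findContours((l==k).astype(np.uint8),0,2)[0],key=cv2.contourArea)[:,0]
print("board",cv2.minAreaRect((1000*np.array([ray(p,u,.025)[:2] for u in cn.astype(float)])).astype(np.float32)))
for t in("tape","screwdriver","cat_black","cat_grey","vase","mug","jar"):
    for r in env.spot_in(t,p)[:2]:print(t,round(r["conf"],2),np.round(r["bbox"]))
E
python3 chk.py|sed 's/np.int64(\([0-9]*\))/\1/g'
```

```text
t 23.1167 frame xy mm [-184.3 -314.3] z 186.7 yaw -18.010401118603607 tilt [-9.76221839e-04  5.54400599e-04 -9.99999370e-01] -6.877184628003641e-05 [ 0.4  0.  -1.6]
far 135 dir to +y 70 14 [0, 0, 0, 0, 0, 0, 0, 0, 0, 0, 0, 0, 1, 2, 5, 12, 14, 14, 5]
far 45 dir to +y 70 14 [0, 0, 0, 0, 0, 0, 0, 0, 0, 0, 0, 0, 1, 2, 5, 11, 14, 14, 5]
far -45 dir to +y 70 14 [0, 0, 0, 0, 0, 0, 0, 0, 0, 0, 1, 1, 2, 2, 4, 11, 14, 14, 6]
far -135 dir to +y 60 14 [0, 0, 0, 0, 0, 0, 0, 0, 0, 0, 0, 1, 2, 3, 6, 14, 14, 14, 6]
near 135 dir to +y -80 14 [8, 14, 14, 11, 5, 2, 1, 0, 0, 0, 0, 0, 0, 0, 0, 0, 0, 0, 0]
near 45 dir to +y -80 14 [8, 14, 14, 10, 4, 2, 0, 0, 0, 0, 0, 0, 0, 0, 0, 0, 0, 0, 0]
near -45 dir to +y -80 14 [8, 14, 14, 10, 4, 2, 0, 0, 0, 0, 0, 0, 0, 0, 0, 0, 0, 0, 0]
near -135 dir to +y -80 14 [6, 14, 14, 10, 4, 2, 0, 0, 0, 0, 0, 0, 0, 0, 0, 0, 0, 0, 0]
board ((542.4319458007812, -81.070556640625), (354.4178466796875, 140.47959899902344), 72.26702117919922)
tape 0.73 [365. 263.  24.  20.]
tape 0.68 [514. 187.  26.  24.]
screwdriver 0.73 [376. 274. 186. 112.]
screwdriver 0.41 [421. 160.  38.  42.]
cat_black 0.79 [245. 221.  18.  22.]
cat_grey 0.87 [517. 324.  29.  21.]
cat_grey 0.6 [378. 273. 227. 155.]
vase 0.76 [422. 157.  39.  42.]
mug 0.86 [263. 157.  40.  60.]
jar 0.97 [328. 162.  24.  36.]
jar 0.52 [247. 218.  21.  25.]
```

Run:
```python
from h import *
p=env.get_image("top");hsv=cv2.cvtColor(p["img"],cv2.COLOR_RGB2HSV);br=cv2.inRange(hsv,(18,120,70),(32,255,255))
v,u=np.nonzero(br);W=np.array([ray(p,(a,b),.031)[:2] for a,b in zip(u,v)])-[.5424,-.081]
a=np.radians(-17.78);F=1000*W@np.array([[np.cos(a),-np.sin(a)],[np.sin(a),np.cos(a)]])
for s in(1,-1):
  for y in(135,45,-45,-135):
    d=np.c_[(94-s*F[:,0]),F[:,1]-y];k=d[np.hypot(*d.T)<44].mean(0);print(s,y,k.round(1),"rad",np.arctan2(k[1],k[0]).round(2))
```

```text
1 135 [ 5.8 17.8] rad 1.26
1 45 [ 5.9 18.3] rad 1.26
1 -45 [ 6.2 18.8] rad 1.25
1 -135 [ 6.8 18.7] rad 1.22
-1 135 [  5.7 -18.3] rad -1.27
-1 45 [  5.1 -17.5] rad -1.29
-1 -45 [  2.6 -16.6] rad -1.41
-1 -135 [  5.6 -18.3] rad -1.27
```

All eight buttons are 1.2 rad or more from square, each rail's four point the same way, and nothing else has moved. Handing in.

```bash
python3 -c "
from rig import env
print(env.close_job())"
```

```text
the job is handed in; nothing more can be done
None
```

The job is handed in (the judge returned no verdict): by my last camera check all eight turn-buttons are off the board, far four pointing left and near four pointing right at 1.22 rad or more from square, the board and tape have not moved, and nothing else showed any sign of moving, though the screwdriver was not reliably detected in that check.

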